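# Load the jar sealer in order and hold its plunger half down

### The job

Load the jar sealing station: stand the green-lidded spice jar in the well marked with one dot, and after that the yellow-lidded one in the well marked with two dots, keeping both upright and letting go of each once it stands on the bottom of its well. Then press the station's blue spring plunger half way down, so that its pointer is in the green band, hold it there steadily for at least two seconds and finish while still holding it with the robot; never push it all the way to its stop, which would let the air back in. Leave the black-lidded jar, the mug, the garlic and the lemon where they are.

Things in the scene. Friction and masses are not known exactly. Their poses are not given: they have to be found in the camera images.
- station: fixed white jar sealing station, 90 (x) x 250 (y) x 34 mm high. Origin: centre of its underside; x to its back, y along its length, z up. Along y: one-dot well at -80, two-dot well at 0, grey plunger tower at +80 (60 mm high, 54 wide), black gauge post at +111 (7 x 14, 96 mm high; bands white, green, red from the top). Black dots lie on the rim in front (-x) of each well
- well_1 (a point): centre of the floor of the one-dot well, 8 mm above the worktop; axes as the station's. Both wells are round, 48 mm wide, 26 mm deep, with a 2 mm chamfer at the mouth
- well_2 (a point): centre of the floor of the two-dot well, 8 mm above the worktop; axes as the station's; same size as the other well
- plunger_top (a point): centre of the flat top of the blue mushroom head of the spring plunger (head 36 mm across, 14 mm thick), 112 mm above the worktop when released, 88 mm when at its stop; z up. An orange pointer on its stem, 20 mm below the top, moves along the gauge post
- plunger (a joint): travel of the plunger straight down in m: 0 released, 0.024 at its stop. A spring pushes it back up with 3 N at 0, 6 N at 0.012 and 9 N at 0.024; it springs back when let go. The pointer is in the green band from 0.008 to 0.016 and half way at 0.012
- green_jar: glass spice jar with green lid, upright, 44 mm across and 104 mm high (glass 42 mm wide, lid 43.5 mm wide from 83 mm up), 0.11 kg give or take a quarter. Origin: centre of its underside; z up
- yellow_jar: glass spice jar with yellow lid, upright, 44 mm across and 104 mm high (glass 42 mm wide, lid 42.5 mm wide from 84 mm up), 0.11 kg give or take a quarter. Origin: centre of its underside; z up
- black_jar: glass spice jar with black lid, upright, 45 mm across and 104 mm high; stays where it is. Origin: centre of its underside. The three jars stand to the right of the station, in any order
- dark_mug: small dark mug, 66 x 93 x 49 mm, a bystander behind the work. Origin: centre of its underside
- garlic: garlic bulb, 56 mm, a bystander behind the work. Origin: centre of its underside
- lemon: lemon, 71 x 53 x 54 mm, a bystander at the right. Origin: centre of its underside
There are look-alikes about, which are no part of the job. What is shaped like the yellow_jar but purple or turquoise is not meant.

How it is judged:
By the outcome, as a careful person would: the job done as asked, in the order asked, and still so for the second after the job is handed in, while the arm keeps its last pose, push and grip.
It also fails if it takes over 70 s, if anything falls off the work surface, if the arm or the gripper's body presses on something with over 40 N, if the wrist force passes 120 N, or if a joint passes its speed limit or range.

### The arm

A 6-joint arm with a two-finger parallel gripper is mounted at the origin on a cart in front of the work surface, level with it; the furniture and walls round the work are solid. World frame = base frame: x ahead of the robot, y to its left, z up, the work surface at z = 0. Lengths are in mm, angles in rad, forces in N, time in s.
With the tool pointing down it reaches from about 250 to 775 mm from the base axis. Payload 4 kg.
Tool frame: the origin (TCP) lies at the very end of the fingers, on their centre line; the grasp point (between the pads) lies 19 mm behind it; z points along the fingers, y is the line along which they close (so a half turn about z gives the same grasp; the last joint's range is limited). The gripper opens to 94 mm and grips with 3 to 60 N. Pads are 16 mm wide; open, the fingers measure 119 mm over their backs; the gripper's body (75 mm by 177 mm) begins 78 mm behind the grasp point.
Start: joints at [-1.364, 0.087, 1.371, -0, 1.684, -0.103], TCP at [167.675, -523.837, 205.506] pointing down, gripper open.
Joint ranges: [-3.1, 3.1], [-0.76, 2.03], [0.27, 2.55], [-1.08, 4.22], [0.17, 2.65], [-2.57, 2.57]. Speed limits (rad/s): [2.79, 2.79, 3.14, 3.14, 3.14, 3.14].

### API

Orientations are given as a 3x3 rotation matrix whose columns are the frame's x, y, z axes.
In Python, from rig import arm gives the robot as it stands. The module is installed in compiled form; this text tells all that it offers.
- The arm moves only by the tool play_rows, never from a script. Its argument "steps" is one flat list of numbers, 5 for each row, row after row: the gripper command: -1 is fully open, 1 is shut, values between are in proportion, then the shift along the tool's x, y, z in m, then the turn about the tool's z in rad. In form: [jaw, dx, dy, dz, spin, jaw, dx, dy, dz, spin, ...]. A call has 1 to 8 rows; each row shifts and turns the commanded pose from where the row before left it, along the tool's axes as they then stand; what a row does not reach is not made up. A row lasts 1/12 s, in which the tool goes at most 41.7 mm and 7.16 degrees, less where a joint would pass 70% of its speed; a pose out of reach is approached as far as the arm can. A call is refused whole if a number of a shift passes 0.0417 or a number of a turn 0.125, either way. A call with a gripper value outside its range is refused whole. The fingers move at their own pace and stop on an object; the grip force is fixed at half the most. Time passes only in rows, so rows that do not move let the fingers close. It gives the time, the measured TCP pose, the force, the opening and the grip force at its end, in the units of the state.
- arm.sense(): the state, without advancing time (a new reading comes with each control period).
- arm.snapshot(name): name is "side" or "top"; returns the picture (480x640x3 uint8, red, green, blue); there is no depth.
- arm.camera_model(name): a dict with "camera_matrix" (3x3 intrinsics, pixels), "k1" (the pictures are not rectified: a ray, as slopes to the right and down, at radius r is drawn at 1 + k1 r^2 times it, then the intrinsics apply), "rvec" (rotation vector, rad) and "tvec" (3), from world to camera coordinates, as OpenCV has them. Camera axes: x right, y down, z forward; pixel columns grow to the right and rows downward; lengths in mm; the calibration is good to about 2 mm. A picture is of the moment at which its call begins. camera_model takes no time and is no camera call.
- arm.job_done(): hands the job in; it is judged then, once.
The state is a dict: "time_s": time; "joints": joint angles; "qvel": joint speeds; "effort": joint torques, N m; "tcp_pos": TCP position; "eef_rot": TCP orientation; "contact_force": force on the tool from outside, world axes, zero at the start; "wrist_torque": the same for the moment, N m; "width": finger opening in mm; "grasp_force": force on a finger pad.
Only numpy, scipy, OpenCV 4.12 (cv2) and the standard library are available. Lean on these libraries where they do the work, as an engineer would, in place of code of your own. Each camera call takes 0.05 s, during which the arm holds its last target. There are 200 camera calls.

## Working session

There is one attempt and no reset: what is moved stays moved. The work goes in short steps, Python scripts to look and compute and a tool call to move; the robot and the scene stay as the last step left them, time stands still between calls to the robot, and variables do not carry over. Pictures are saved under pics/ and viewed, at most 10 in all, crops included, and the job is handed in when it is done.

Besides the shell and the picture viewer there is one more tool, called after "Call:" as name(argument=value, ...), one argument or row to a line, values as JSON. play_rows: Moves the arm, as the interface text tells. Its arguments: {"type":"object","properties":{"steps":{"type":"array","items":{"type":"number"}}},"required":["steps"]}

```bash
mkdir -p pics; python3 - <<'E'
from rig import arm
import cv2,numpy as np
np.set_printoptions(suppress=True,precision=4)
for n in("side","top"):
    cv2.imwrite(f"pics/{n}0.png",arm.snapshot(n)[:,:,::-1]); c=arm.camera_model(n)
    R=cv2.Rodrigues(np.array(c["rvec"],float))[0];print(n,c,"pos",-R.T@np.array(c["tvec"]))
s=arm.sense();print(s)
E
```

```text
side {'camera_matrix': array([[624.1849,   0.    , 326.7482],
       [  0.    , 624.1849, 246.6115],
       [  0.    ,   0.    ,   1.    ]]), 'k1': -0.1873311842632185, 'rvec': array([ 0.4457, -2.5317,  1.5025]), 'tvec': array([ 474.0687,  277.0319, 1210.7565])} pos [ 144.044  1036.7622  819.6307]
top {'camera_matrix': array([[581.0141,   0.    , 315.8564],
       [  0.    , 581.0141, 236.5681],
       [  0.    ,   0.    ,   1.    ]]), 'k1': -0.07939809399524286, 'rvec': array([ 2.1837, -2.17  ,  0.0329]), 'tvec': array([-181.2951,  577.5839, 1264.1521])} pos [ 502.746  -215.4061 1290.5031]
{'time_s': 0.1, 'joints': array([-1.3641,  0.0879,  1.3721, -0.    ,  1.6836, -0.1031]), 'qvel': array([-0.0002, -0.0008, -0.0027,  0.0029, -0.0007, -0.0011]), 'effort': array([  0.0021, -34.1253, -30.3301,   0.0719,   0.0304,  -0.0001]), 'tcp_pos': array([ 167.5721, -523.3346,  204.4363]), 'eef_rot': array([[ 0.9524,  0.3049, -0.0004],
       [ 0.3049, -0.9524,  0.0019],
       [ 0.0002, -0.002 , -1.    ]]), 'contact_force': array([ 0.8283,  0.4839, -0.5273]), 'wrist_torque': array([-0.0291,  0.0328, -0.0429]), 'grasp_force': 0.0, 'width': 94.13333593392407}
```

View pics/side0.png

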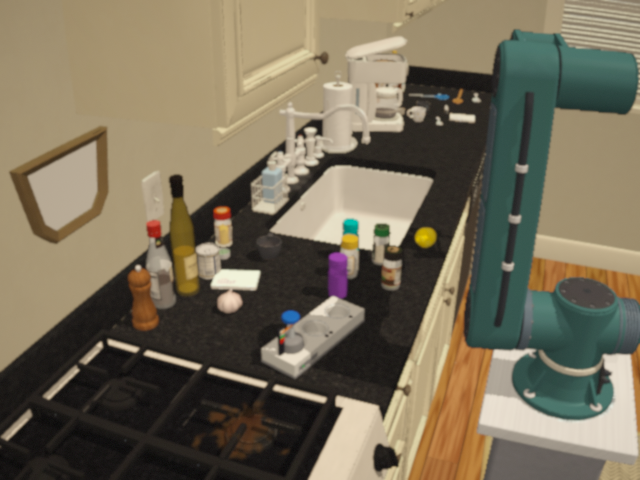

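View pics/top0.png

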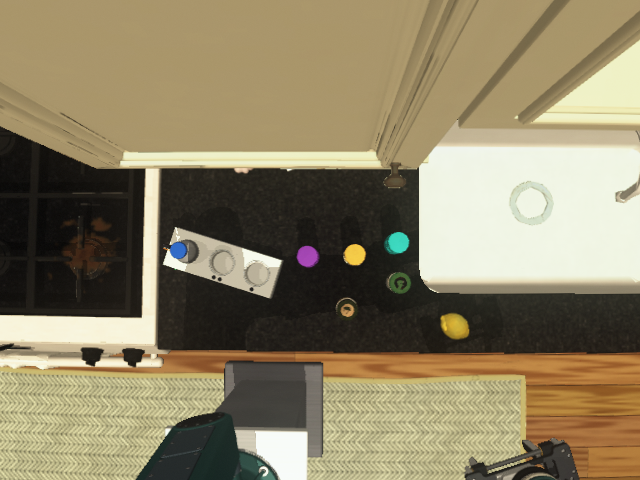

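The side view shows the station at about (315,335) with the blue plunger head at (290,317), and yellow (349,243), green (381,230), black (392,253), turquoise (351,226) and purple (338,262) lids. In the top view the plunger is at (179,250), the wells at (222,262) and (257,273), yellow at (354,254), green at (399,283), black at (347,308), purple at (308,257) and turquoise at (398,242). The jars meant are the yellow one at (354,254) and the green one at (399,283). Purple and turquoise are look-alikes, and black stays put.

```bash
cat > h.py <<'E'
import cv2,numpy as np
from rig import arm
np.set_printoptions(suppress=True,precision=2)
def cam(n):
    c=arm.camera_model(n);R=cv2.Rodrigues(np.array(c["rvec"],float))[0];t=np.array(c["tvec"],float).ravel()
    return c["camera_matrix"],np.array([c["k1"],0,0,0]),R,t
def ray(n,p):
    K,d,R,t=cam(n);u=cv2.undistortPoints(np.array([[p]],float),K,d)[0,0]
    return -R.T@t,R.T@np.array([u[0],u[1],1])
def onz(n,p,z):
    o,v=ray(n,p);return o+v*(z-o[2])/v[2]
def tri(p,q):
    o,v=ray("top",p);a,b=ray("side",q);s=np.linalg.lstsq(np.c_[v,-b],a-o,rcond=None)[0]
    x,y=o+v*s[0],a+b*s[1];return (x+y)/2,np.linalg.norm(x-y)
def proj(n,X):
    K,d,R,t=cam(n);return cv2.projectPoints(np.array([X],float),cv2.Rodrigues(R)[0],t,K,d)[0][0,0]
def blobs(img,lo,hi,roi,amin=15):
    h=cv2.cvtColor(img,cv2.COLOR_RGB2HSV);m=cv2.inRange(h,lo,hi);k=np.zeros_like(m);x0,y0,x1,y1=roi;k[y0:y1,x0:x1]=m[y0:y1,x0:x1]
    n,l,st,c=cv2.connectedComponentsWithStats(k);return [(tuple(c[i].round(1)),st[i].tolist()) for i in range(1,n) if st[i,4]>=amin]
E
python3 - <<'E'
from h import *
T=cv2.imread("pics/top0.png")[:,:,::-1].copy();S=cv2.imread("pics/side0.png")[:,:,::-1].copy()
for n,lo,hi in(("blue",(105,150,80),(125,255,255)),("yel",(20,120,120),(32,255,255)),("grn",(45,60,30),(80,255,255))):
    print(n,"T",blobs(T,lo,hi,(150,220,440,330)),"S",blobs(S,lo,hi,(260,200,410,370)))
h=cv2.cvtColor(T,cv2.COLOR_RGB2HSV);m=((h[:,:,2]>110)&(h[:,:,1]<70)).astype(np.uint8);m[:, :150]=0;m[:,290:]=0;m[:222]=0;m[305:]=0;m[:,:162]=0
c=max(cv2.findContours(m,0,2)[0],key=cv2.contourArea);r=cv2.minAreaRect(c);b=cv2.boxPoints(r);print(r)
for p in b: print(p,onz("top",p,34))
for n,p,z in(("w2",(222,262),34),("w1",(257,273),34)):print(n,onz("top",p,z))
a=cv2.resize(T[220:330,155:425],None,fx=2.9,fy=2.9,interpolation=2);b=cv2.resize(S[205:375,255:425],None,fx=1.65*1.0,fy=1.65,interpolation=2)
o=np.zeros((600,783,3),np.uint8);o[:319]=a[:319,:783];o[319:,:b.shape[1]]=b[:281];cv2.imwrite("pics/crop0.png",o[:,:,::-1])
E
```

```text
blue T [((np.float64(178.1), np.float64(249.9)), [170, 242, 17, 17, 212])] S [((np.float64(290.1), np.float64(316.3)), [282, 310, 18, 14, 196])]
yel T [((np.float64(354.4), np.float64(254.2)), [344, 244, 21, 21, 345])] S [((np.float64(349.3), np.float64(241.8)), [341, 234, 17, 16, 224])]
grn T [((np.float64(399.9), np.float64(282.9)), [390, 272, 22, 22, 287])] S [((np.float64(381.5), np.float64(231.4)), [375, 226, 14, 11, 122])]
((221.9181671142578, 262.16192626953125), (113.28485107421875, 40.326778411865234), 17.35402488708496)
[161.84 264.51] [514.4  158.89  34.  ]
[173.87 226.02] [599.07 133.87  34.  ]
[282.   259.81] [ 526.71 -105.19   34.  ]
[269.97 298.3 ] [443.34 -79.95  34.  ]
w2 [520.99  25.77  34.  ]
w1 [497.74 -51.14  34.  ]Traceback (most recent call last):
  File "<stdin>", line 10, in <module>
ValueError: could not broadcast input array from shape (280,280,3) into shape (281,280,3)
```

```bash
python3 - <<'E'
from h import *
T=cv2.imread("pics/top0.png")[:,:,::-1].copy();S=cv2.imread("pics/side0.png")[:,:,::-1].copy()
for n,p,q,z in(("blue",(178.1,249.9),(290.1,316.3),112),("yel",(354.4,254.2),(349.3,241.8),104),("grn",(400.3,282.6),(381.5,231.4),104)):
    print(n,tri(p,q),"plane",onz("top",p,z))
print("black",onz("top",(346.5,308),104),"turq",onz("top",(398.5,242.5),104),"purp",onz("top",(308,256.5),104))
c=np.array([520.9,26.9]);y=np.array([.2897,.957])
for k in(-80,0,80):print(k,c+k*y,[proj(n,[*(c+k*y),34 if k<1 else 112]) for n in("top","side")])
a=cv2.resize(T[220:330,155:425],None,fx=2.9,fy=2.9,interpolation=2);b=cv2.resize(S[205:375,255:425],None,fx=1.65,fy=1.65,interpolation=2)
o=np.zeros((600,783,3),np.uint8);o[:319]=a[:319,:783];o[319:319+len(b),:b.shape[1]]=b[:281];cv2.imwrite("pics/crop0.png",o[:,:,::-1])
E
```

```text
blue (array([544.3 , 103.9 , 106.19]), np.float64(0.3091022843707054)) plane [543.95 102.28 112.  ]
yel (array([ 537.97, -259.72,   91.71]), np.float64(0.3697610861643957)) plane [ 537.79 -259.21  104.  ]
grn (array([ 480.62, -354.77,   85.19]), np.float64(0.8145026516249491)) plane [ 480.58 -352.7   104.  ]
black [ 428.36 -243.62  104.  ] turq [ 562.18 -349.07  104.  ] purp [ 532.5  -164.53  104.  ]
-80 [497.72 -49.66] [array([256.32, 273.  ]), array([336.78, 309.86])]
0 [520.9  26.9] [array([221.48, 262.04]), array([314.85, 326.83])]
80 [544.08 103.46] [array([177.53, 249.84]), array([290.31, 313.8 ])]
```

View pics/crop0.png

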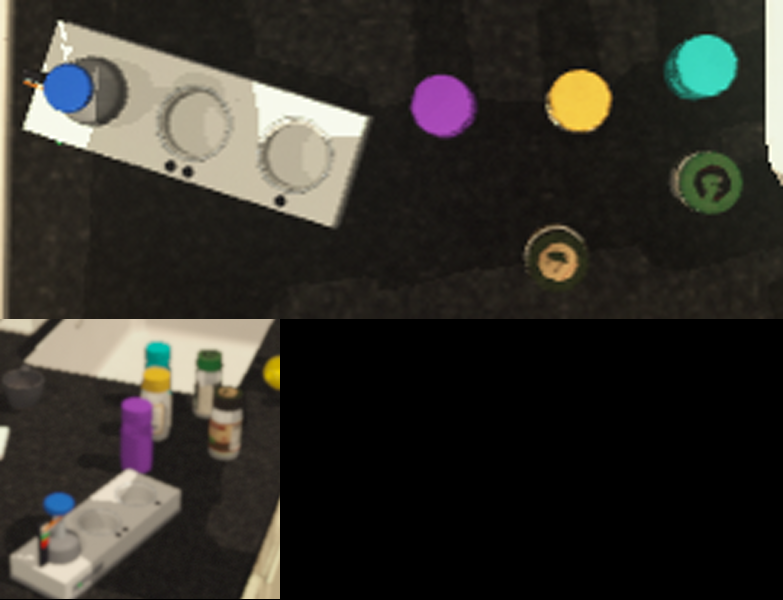

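The crop confirms the green-lidded jar at top (399,283) and the yellow-lidded one at (354,254), with one dot beside the right well and two beside the middle well. Next I go above the green jar.

Call:
play_rows(
  steps=[-0.5, 0.035, -0.0067, 0, 0, -0.5, 0.035, -0.0067, 0, 0, -0.5, 0.035, -0.0067, 0, 0, -0.5, 0.035, -0.0067, 0, 0, -0.5, 0.035, -0.0067, 0, 0, -0.5, 0.035, -0.0067, 0, 0, -0.5, 0.035, -0.0067, 0, 0, -0.5, 0.035, -0.0067, 0, 0],
)

```text
time_s: 0.77
tcp_pos: [419.2, -386.1, 204.9]
eef_rot: [[0.952, 0.305, -0.001], [0.305, -0.952, 0.001], [-0.0, -0.001, -1.0]]
contact_force: [0.3, -1.0, 0.2]
width: 70.2
grasp_force: 0.0
```

Call:
play_rows(
  steps=[-0.5, 0.035, -0.0067, 0, 0, -0.5, 0.035, -0.0067, 0, 0, -0.5, 0, 0, 0.02, 0, -0.5, 0, 0, 0.02, 0, -0.5, 0, 0, 0, 0, -0.5, 0, 0, 0, 0, -0.5, 0, 0, 0, 0],
)

```text
time_s: 1.35
tcp_pos: [480.5, -353.7, 166.1]
eef_rot: [[0.953, 0.304, 0.0], [0.304, -0.953, -0.0], [0.0, 0.0, -1.0]]
contact_force: [0.5, -0.8, 0.6]
width: 70.6
grasp_force: 0.0
```

```bash
cat > go.py <<'E'
from h import *
import sys
def st(*t):
    s=arm.sense();R=s["eef_rot"];p=s["tcp_pos"];print("t",round(s["time_s"],2),"tcp",p,"yaw",round(np.arctan2(R[1,0],R[0,0]),3),"tiltz",R[:,2],"F",s["contact_force"],"w",round(s["width"],1),"g",round(s["grasp_force"],1))
    for g in t:print("to",g,"tool mm",R.T@(np.array(g)-p))
if __name__=="__main__":
    a=[float(x) for x in sys.argv[1:]];st(*[a[i:i+3] for i in range(0,len(a),3)])
E
python3 go.py 480.6 -352.7 43; python3 - <<'E'
from h import *
for n in("side","top"):cv2.imwrite(f"pics/{n}1.png",arm.snapshot(n)[:,:,::-1])
t=cv2.imread("pics/top1.png")[200:400,280:480];s=cv2.imread("pics/side1.png")[130:330,300:500]
cv2.imwrite("pics/c1.png",cv2.resize(np.hstack([t,s]),None,fx=2,fy=2))
E
```

```text
t 1.35 tcp [ 480.49 -353.67  166.1 ] yaw 0.309 tiltz [ 0. -0. -1.] F [ 0.52 -0.76  0.56] w 70.6 g 0.0
to [480.6, -352.7, 43.0] tool mm [  0.38  -0.95 123.1 ]
```

View pics/c1.png

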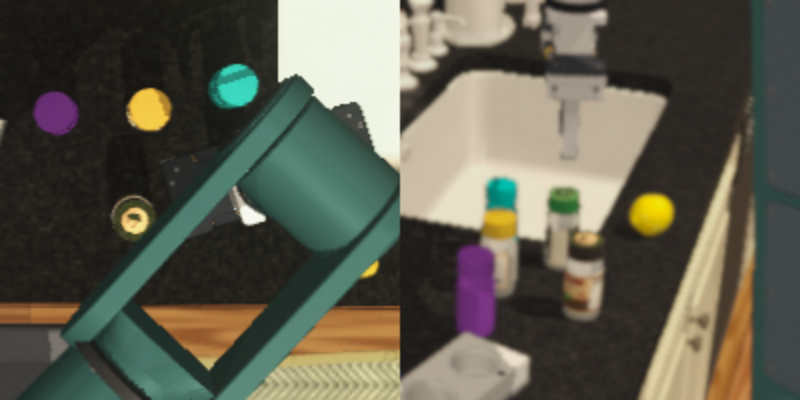

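The fingers (side crop 568,150) line up above the green lid (565,195), so I descend.

Call:
play_rows(
  steps=[-0.5, 0.0004, -0.001, 0.02, 0, -0.5, 0, 0, 0.02, 0, -0.5, 0, 0, 0.02, 0, -0.5, 0, 0, 0.02, 0, -0.5, 0, 0, 0.02, 0, -0.5, 0, 0, 0.015, 0, -0.5, 0, 0, 0.008, 0, -0.5, 0, 0, 0, 0],
)

```text
time_s: 2.12
tcp_pos: [479.7, -352.0, 41.2]
eef_rot: [[0.953, 0.304, -0.002], [0.304, -0.953, 0.002], [-0.001, -0.002, -1.0]]
contact_force: [0.2, -0.3, -0.8]
width: 70.6
grasp_force: 0.0
```

Call:
play_rows(
  steps=[1, 0, 0, 0, 0, 1, 0, 0, 0, 0, 1, 0, 0, 0, 0, 1, 0, 0, 0, 0, 1, 0, 0, 0, 0, 1, 0, 0, 0, 0, 1, 0, 0, 0, 0, 1, 0, 0, 0, 0],
)

```text
time_s: 2.78
tcp_pos: [481.2, -352.6, 43.7]
eef_rot: [[0.952, 0.305, 0.001], [0.305, -0.952, -0.001], [0.001, 0.002, -1.0]]
contact_force: [-0.8, 0.3, 5.1]
width: 43.1
grasp_force: 30.0
```

Call:
play_rows(
  steps=[1, 0, 0, -0.005, 0, 1, 0, 0, -0.01, 0, 1, 0, 0, -0.02, 0, 1, 0, 0, -0.025, 0, 1, 0, 0, -0.025, 0, 1, 0, 0, -0.02, 0, 1, 0, 0, -0.02, 0, 1, 0, 0, 0, 0],
)

```text
time_s: 3.45
tcp_pos: [482.5, -353.9, 173.1]
eef_rot: [[0.952, 0.305, 0.007], [0.305, -0.952, -0.006], [0.005, 0.008, -1.0]]
contact_force: [0.8, 0.0, -0.2]
width: 43.0
grasp_force: 30.0
```

```bash
python3 go.py 497.7 -50 167
```

```text
t 3.45 tcp [ 482.47 -353.87  173.13] yaw 0.31 tiltz [ 0.01 -0.01 -1.  ] F [ 0.8   0.02 -0.2 ] w 43.0 g 30.0
to [497.7, -50.0, 167.0] tool mm [ 107.12 -284.8     4.32]
```

Call:
play_rows(
  steps=[1, 0.012, -0.0316, 0, 0, 1, 0.012, -0.0316, 0, 0, 1, 0.012, -0.0316, 0, 0, 1, 0.012, -0.0316, 0, 0, 1, 0.012, -0.0316, 0, 0, 1, 0.012, -0.0316, 0, 0, 1, 0.012, -0.0316, 0, 0, 1, 0.012, -0.0316, 0, 0],
)

```text
time_s: 4.12
tcp_pos: [494.1, -80.5, 166.0]
eef_rot: [[0.952, 0.305, -0.002], [0.305, -0.952, 0.0], [-0.002, -0.001, -1.0]]
contact_force: [0.1, 0.2, -1.2]
width: 43.1
grasp_force: 30.0
```

Call:
play_rows(
  steps=[1, 0.011, -0.032, 0, 0, 1, 0, 0, 0, -0.12, 1, 0, 0, 0, -0.12, 1, 0, 0, 0, -0.12, 1, 0, 0, 0, -0.12, 1, 0, 0, 0, -0.12, 1, 0, 0, 0, -0.12, 1, 0, 0, 0, -0.12],
)

```text
time_s: 4.78
tcp_pos: [495.0, -48.2, 165.9]
eef_rot: [[0.403, 0.915, -0.002], [0.915, -0.403, 0.0], [-0.001, -0.002, -1.0]]
contact_force: [-0.1, 0.4, -0.8]
width: 43.3
grasp_force: 30.0
```

Call:
play_rows(
  steps=[1, 0, 0, 0, -0.12, 1, 0, 0, 0, -0.007, 1, 0, 0, 0.02, 0, 1, 0, 0, 0.02, 0, 1, 0, 0, 0, 0, 1, 0, 0, 0, 0, 1, 0, 0, 0, 0, 1, 0, 0, 0, 0],
)

```text
time_s: 5.45
tcp_pos: [496.5, -48.6, 128.8]
eef_rot: [[0.29, 0.957, 0.002], [0.957, -0.29, -0.001], [0.0, 0.002, -1.0]]
contact_force: [0.8, -0.0, -0.7]
width: 43.1
grasp_force: 30.0
```

```bash
python3 go.py 497.7 -50 51; python3 - <<'E'
from h import *
for n in("side","top"):cv2.imwrite(f"pics/{n}2.png",arm.snapshot(n)[:,:,::-1])
t=cv2.imread("pics/top2.png")[190:330,150:350];s=cv2.imread("pics/side2.png")[200:340,230:430]
cv2.imwrite("pics/c2.png",cv2.resize(np.hstack([t,s]),None,fx=2,fy=2,interpolation=2))
E
```

```text
t 5.45 tcp [496.54 -48.56 128.77] yaw 1.276 tiltz [ 0. -0. -1.] F [ 0.79 -0.02 -0.74] w 43.1 g 30.0
to [497.7, -50.0, 51.0] tool mm [-1.05  1.36 77.78]
```

View pics/c2.png

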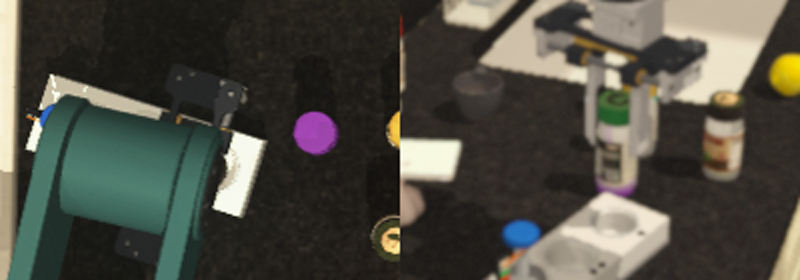

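The green jar hangs upright (side crop 615,140), slightly behind and above the one-dot well. I lower it to just above the rim.

Call:
play_rows(
  steps=[1, -0.001, 0.0014, 0.02, 0, 1, 0, 0, 0.015, 0, 1, 0, 0, 0.01, 0, 1, 0, 0, 0.003, 0, 1, 0, 0, 0, 0, 1, 0, 0, 0, 0, 1, 0, 0, 0, 0, 1, 0, 0, 0, 0],
)

```text
time_s: 6.22
tcp_pos: [497.6, -49.9, 80.6]
eef_rot: [[0.29, 0.957, 0.002], [0.957, -0.29, -0.001], [0.0, 0.002, -1.0]]
contact_force: [-1.1, -0.1, -0.7]
width: 42.8
grasp_force: 30.0
```

```bash
python3 go.py 497.7 -50 51; python3 - <<'E'
from h import *
S=arm.snapshot("side");T=arm.snapshot("top");cv2.imwrite("pics/side3.png",S[:,:,::-1]);cv2.imwrite("pics/top3.png",T[:,:,::-1])
print(blobs(S,(45,60,30),(80,255,255),(280,200,400,330)))
p=arm.sense()["tcp_pos"]
for z in(40,130,144):print(z,proj("side",[p[0],p[1],z]))
# well circles in initial views: Hough on top0, side ellipse projection check
g=cv2.cvtColor(cv2.imread("pics/top0.png"),6)
g2=cv2.resize(g[230:305,190:290],None,fx=8,fy=8,interpolation=2)
c=cv2.HoughCircles(g2,cv2.HOUGH_GRADIENT,1,150,param1=80,param2=20,minRadius=75,maxRadius=115)
if c is not None:
  for x,y,r in c[0]:
    q=(190+(x+.5)/8-.5,230+(y+.5)/8-.5);print(q,r/8,onz("top",q,34))
s=S[200:350,260:420];o=cv2.resize(s,None,fx=5,fy=5,interpolation=2)[:600]
# rim circles of both wells, drawn
def draw(c,col):
    a=np.linspace(0,6.28,60);P=[((proj("side",[c[0]+24*np.cos(t),c[1]+24*np.sin(t),34])-[260,200]+.5)*5).astype(int) for t in a]
    cv2.polylines(o,[np.array(P)],True,col,1)
o=o.copy();draw((497.7,-49.7),(255,0,0));draw((520.9,26.9),(255,0,0))
cv2.imwrite("pics/c3.png",o[:,:,::-1])
E
```

```text
t 6.22 tcp [497.59 -49.9   80.63] yaw 1.277 tiltz [ 0. -0. -1.] F [-1.05 -0.09 -0.72] w 42.8 g 30.0
to [497.7, -50.0, 51.0] tool mm [-0.07  0.07 29.63]
[((np.float64(334.9), np.float64(274.5)), [328, 265, 16, 17, 184])]
40 [337.04 307.61]
130 [337.86 272.75]
144 [337.99 267.11]
```

View pics/c3.png

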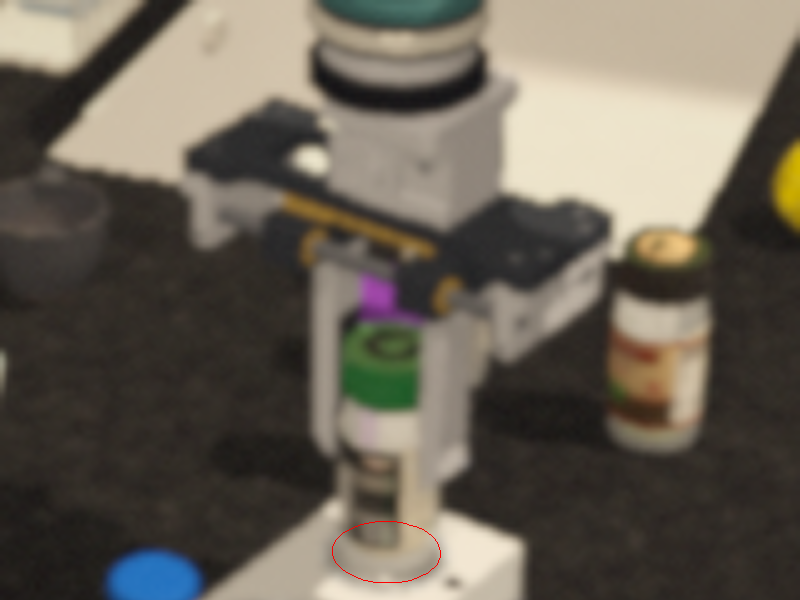

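The jar bottom (crop x about 389) sits over the drawn one-dot rim (x about 386), aligned to about 1 mm. I descend in small steps.

Call:
play_rows(
  steps=[1, 0, 0, 0.003, 0, 1, 0, 0, 0.003, 0, 1, 0, 0, 0.003, 0, 1, 0, 0, 0, 0, 1, 0, 0, 0, 0],
)

```text
time_s: 6.73
tcp_pos: [496.5, -49.5, 69.9]
eef_rot: [[0.29, 0.957, -0.001], [0.957, -0.29, 0.0], [0.0, -0.001, -1.0]]
contact_force: [-0.4, 0.4, -1.6]
width: 43.2
grasp_force: 30.0
```

Call:
play_rows(
  steps=[1, 0, 0, 0.004, 0, 1, 0, 0, 0.004, 0, 1, 0, 0, 0.004, 0, 1, 0, 0, 0.003, 0, 1, 0, 0, 0, 0, 1, 0, 0, 0, 0],
)

```text
time_s: 7.23
tcp_pos: [496.5, -49.5, 54.9]
eef_rot: [[0.29, 0.957, -0.001], [0.957, -0.29, 0.0], [0.0, -0.001, -1.0]]
contact_force: [0.4, 0.8, -1.4]
width: 43.0
grasp_force: 30.0
```

Call:
play_rows(
  steps=[1, 0, 0, 0.001, 0, 1, 0, 0, 0.001, 0, 1, 0, 0, 0, 0, 1, 0, 0, 0, 0],
)

```text
time_s: 7.57
tcp_pos: [497.0, -49.7, 53.5]
eef_rot: [[0.29, 0.957, 0.0], [0.957, -0.29, 0.0], [0.0, 0.0, -1.0]]
contact_force: [1.6, 1.4, -1.1]
width: 43.2
grasp_force: 30.0
```

Call:
play_rows(
  steps=[1, 0, 0, 0.001, 0, 1, 0, 0, 0.001, 0, 1, 0, 0, 0, 0, 1, 0, 0, 0, 0],
)

```text
time_s: 7.9
tcp_pos: [497.0, -49.7, 51.7]
eef_rot: [[0.29, 0.957, 0.001], [0.957, -0.29, -0.0], [0.0, 0.001, -1.0]]
contact_force: [-0.0, 1.2, 0.8]
width: 43.1
grasp_force: 30.0
```

Call:
play_rows(
  steps=[1, 0, 0, 0.001, 0, 1, 0, 0, 0, 0, 1, 0, 0, 0, 0],
)

```text
time_s: 8.15
tcp_pos: [497.0, -49.7, 51.7]
eef_rot: [[0.29, 0.957, 0.001], [0.957, -0.29, -0.0], [0.0, 0.001, -1.0]]
contact_force: [-1.0, 2.0, 5.7]
width: 42.8
grasp_force: 30.0
```

The jar stands on the floor of the well (5.7 N). I release and lift.

Call:
play_rows(
  steps=[-0.5, 0, 0, 0, 0, -0.5, 0, 0, 0, 0, -0.5, 0, 0, 0, 0, -0.5, 0, 0, 0, 0, -0.5, 0, 0, 0, 0, -0.5, 0, 0, 0, 0],
)

```text
time_s: 8.65
tcp_pos: [496.6, -49.9, 50.2]
eef_rot: [[0.29, 0.957, -0.0], [0.957, -0.29, -0.0], [-0.0, -0.0, -1.0]]
contact_force: [-0.2, -0.6, -0.7]
width: 70.6
grasp_force: 0.0
```

Call:
play_rows(
  steps=[-0.5, 0, 0, -0.01, 0, -0.5, 0, 0, -0.02, 0, -0.5, 0, 0, -0.02, 0, -0.5, 0, 0, -0.025, 0, -0.5, 0, 0, -0.025, 0, -0.5, 0, 0, -0.02, 0, -0.5, 0, 0, 0, 0, -0.5, 0, 0, 0, 0],
)

```text
time_s: 9.32
tcp_pos: [497.7, -50.0, 172.2]
eef_rot: [[0.29, 0.957, 0.004], [0.957, -0.29, -0.001], [0.0, 0.004, -1.0]]
contact_force: [-1.2, 0.2, 0.3]
width: 70.4
grasp_force: 0.0
```

```bash
python3 go.py 537.8 -259.2 166
```

```text
t 9.32 tcp [497.67 -49.96 172.16] yaw 1.277 tiltz [ 0. -0. -1.] F [-1.25  0.15  0.33] w 70.4 g 0.0
to [537.8, -259.2, 166.0] tool mm [-188.64   99.01    6.49]
```

Call:
play_rows(
  steps=[-0.5, -0.0314, 0.0165, 0, 0, -0.5, -0.0314, 0.0165, 0, 0, -0.5, -0.0314, 0.0165, 0, 0, -0.5, -0.0314, 0.0165, 0, 0, -0.5, -0.0314, 0.0165, 0, 0, -0.5, -0.0314, 0.0165, 0, 0, -0.5, 0, 0, 0, 0, -0.5, 0, 0, 0, 0],
)

```text
time_s: 9.98
tcp_pos: [535.8, -259.7, 167.4]
eef_rot: [[0.293, 0.956, -0.004], [0.956, -0.293, 0.003], [0.001, -0.005, -1.0]]
contact_force: [-0.1, -0.1, 0.2]
width: 70.3
grasp_force: 0.0
```

```bash
python3 go.py 537.8 -259.2 43; python3 - <<'E'
from h import *
S=arm.snapshot("side");T=arm.snapshot("top")
print(blobs(S,(20,120,120),(32,255,255),(260,200,410,370)))
t=T[200:350,150:350];s=S[180:330,260:460]
cv2.imwrite("pics/c4.png",cv2.resize(np.hstack([t,s]),None,fx=2,fy=2,interpolation=2)[:,:,::-1])
E
```

```text
t 9.98 tcp [ 535.78 -259.73  167.44] yaw 1.274 tiltz [-0.  0. -1.] F [-0.14 -0.07  0.22] w 70.3 g 0.0
to [537.8, -259.2, 43.0] tool mm [  0.92   2.4  124.43]
[((np.float64(349.4), np.float64(241.8)), [341, 234, 17, 16, 223])]
```

View pics/c4.png

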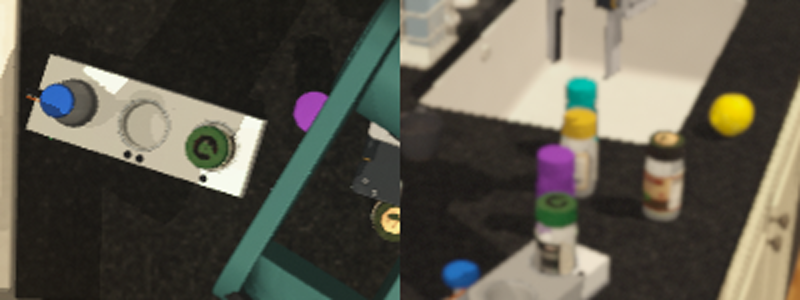

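The green jar stands upright in the one-dot well (top crop 208,147) and the yellow jar is where it was. I descend on yellow.

Call:
play_rows(
  steps=[-0.5, 0.0005, 0.001, 0.02, 0, -0.5, 0, 0, 0.02, 0, -0.5, 0, 0, 0.02, 0, -0.5, 0, 0, 0.02, 0, -0.5, 0, 0, 0.02, 0, -0.5, 0, 0, 0.015, 0, -0.5, 0, 0, 0.008, 0, -0.5, 0, 0, 0, 0],
)

```text
time_s: 10.75
tcp_pos: [536.5, -256.1, 45.0]
eef_rot: [[0.288, 0.958, -0.004], [0.958, -0.288, 0.003], [0.001, -0.005, -1.0]]
contact_force: [0.6, 0.7, -0.1]
width: 70.4
grasp_force: 0.0
```

Call:
play_rows(
  steps=[1, 0, 0, 0, 0, 1, 0, 0, 0, 0, 1, 0, 0, 0, 0, 1, 0, 0, 0, 0, 1, 0, 0, 0, 0, 1, 0, 0, 0, 0, 1, 0, 0, 0, 0, 1, 0, 0, 0, 0],
)

```text
time_s: 11.42
tcp_pos: [538.5, -258.9, 48.7]
eef_rot: [[0.29, 0.957, 0.001], [0.957, -0.29, -0.001], [-0.0, 0.001, -1.0]]
contact_force: [-0.8, 0.0, 5.1]
width: 41.9
grasp_force: 30.0
```

Call:
play_rows(
  steps=[1, 0, 0, -0.005, 0, 1, 0, 0, -0.015, 0, 1, 0, 0, -0.02, 0, 1, 0, 0, -0.03, 0, 1, 0, 0, -0.03, 0, 1, 0, 0, -0.03, 0, 1, 0, 0, -0.02, 0, 1, 0, 0, 0, 0],
)

```text
time_s: 12.08
tcp_pos: [540.2, -259.9, 203.1]
eef_rot: [[0.29, 0.957, 0.008], [0.957, -0.29, -0.005], [-0.002, 0.01, -1.0]]
contact_force: [0.6, 0.0, -0.0]
width: 42.4
grasp_force: 30.0
```

```bash
python3 go.py 520.9 26.7 193
```

```text
t 12.08 tcp [ 540.16 -259.86  203.06] yaw 1.277 tiltz [ 0.01 -0.01 -1.  ] F [ 0.6   0.02 -0.04] w 42.4 g 30.0
to [520.9, 26.7, 193.0] tool mm [ 268.7  -101.59    8.42]
```

Call:
play_rows(
  steps=[1, 0.03, -0.0113, 0, 0, 1, 0.03, -0.0113, 0, 0, 1, 0.03, -0.0113, 0, 0, 1, 0.03, -0.0113, 0, 0, 1, 0.03, -0.0113, 0, 0, 1, 0.03, -0.0113, 0, 0, 1, 0.03, -0.0113, 0, 0, 1, 0.03, -0.0113, 0, 0],
)

```text
time_s: 12.75
tcp_pos: [519.7, -1.1, 194.7]
eef_rot: [[0.29, 0.957, -0.004], [0.957, -0.29, 0.0], [-0.001, -0.004, -1.0]]
contact_force: [1.2, -0.4, -0.5]
width: 42.2
grasp_force: 30.0
```

Call:
play_rows(
  steps=[1, 0.0287, -0.0112, 0, 0, 1, 0, 0, 0, 0, 1, 0, 0, 0, 0, 1, 0, 0, 0, 0, 1, 0, 0, 0, 0],
)

```text
time_s: 13.17
tcp_pos: [518.4, 27.0, 196.3]
eef_rot: [[0.291, 0.957, -0.002], [0.957, -0.291, -0.001], [-0.001, -0.002, -1.0]]
contact_force: [0.7, -0.5, -0.7]
width: 42.0
grasp_force: 30.0
```

```bash
python3 go.py 520.9 26.7 87
```

```text
t 13.17 tcp [518.39  27.03 196.27] yaw 1.275 tiltz [-0. -0. -1.] F [ 0.65 -0.54 -0.66] w 42.0 g 30.0
to [520.9, 26.7, 87.0] tool mm [  0.53   2.67 109.26]
```

Call:
play_rows(
  steps=[1, 0.0003, 0.002, 0.02, 0, 1, 0, 0, 0.025, 0, 1, 0, 0, 0.025, 0, 1, 0, 0, 0.02, 0, 1, 0, 0, 0.014, 0, 1, 0, 0, 0.004, 0, 1, 0, 0, 0, 0, 1, 0, 0, 0, 0],
)

```text
time_s: 13.83
tcp_pos: [521.2, 26.9, 90.0]
eef_rot: [[0.291, 0.957, 0.001], [0.957, -0.291, -0.0], [0.0, 0.001, -1.0]]
contact_force: [0.9, 0.7, -0.9]
width: 41.8
grasp_force: 30.0
```

```bash
python3 go.py 520.9 26.7 87; python3 - <<'E'
from h import *
S=arm.snapshot("side");o=cv2.resize(S[210:360,240:400],None,fx=4,fy=4,interpolation=2).copy()
a=np.linspace(0,6.28,60);P=[((proj("side",[520.9+24*np.cos(t),26.9+24*np.sin(t),34])-[240,210]+.5)*4).astype(int) for t in a]
cv2.polylines(o,[np.array(P)],True,(255,0,0),1)
cv2.imwrite("pics/c5.png",o[:,:,::-1])
E
```

```text
t 13.83 tcp [521.18  26.95  90.  ] yaw 1.275 tiltz [ 0. -0. -1.] F [ 0.95  0.71 -0.88] w 41.8 g 30.0
to [520.9, 26.7, 87.0] tool mm [-0.32 -0.2   3.  ]
```

View pics/c5.png

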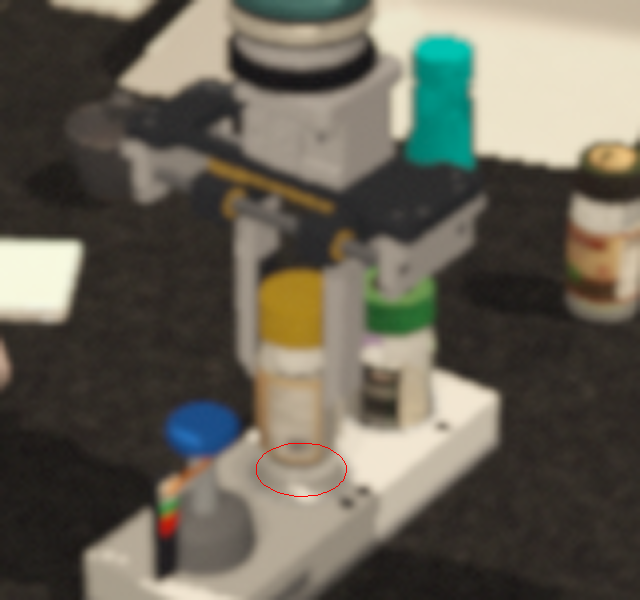

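The yellow jar is upright over the two-dot well: bottom centre at crop x about 297 against the rim centre at 301. That is within the chamfer, so I descend slowly.

Call:
play_rows(
  steps=[1, 0, 0, 0.003, 0, 1, 0, 0, 0.003, 0, 1, 0, 0, 0.003, 0, 1, 0, 0, 0.003, 0, 1, 0, 0, 0, 0, 1, 0, 0, 0, 0],
)

```text
time_s: 14.38
tcp_pos: [520.4, 27.8, 77.1]
eef_rot: [[0.29, 0.957, -0.001], [0.957, -0.29, -0.0], [-0.0, -0.001, -1.0]]
contact_force: [-1.0, -0.7, -1.0]
width: 42.2
grasp_force: 30.0
```

Jar bottom is at about 29 mm, already inside the mouth with no contact force.

Call:
play_rows(
  steps=[1, 0, 0, 0.004, 0, 1, 0, 0, 0.004, 0, 1, 0, 0, 0.004, 0, 1, 0, 0, 0.004, 0, 1, 0, 0, 0, 0, 1, 0, 0, 0, 0],
)

```text
time_s: 14.88
tcp_pos: [520.3, 27.7, 60.9]
eef_rot: [[0.29, 0.957, -0.001], [0.957, -0.29, -0.0], [-0.0, -0.001, -1.0]]
contact_force: [-0.4, -0.7, -2.5]
width: 42.3
grasp_force: 30.0
```

Call:
play_rows(
  steps=[1, 0, 0, 0.001, 0, 1, 0, 0, 0.001, 0, 1, 0, 0, 0, 0, 1, 0, 0, 0, 0],
)

```text
time_s: 15.22
tcp_pos: [520.7, 27.7, 59.5]
eef_rot: [[0.29, 0.957, 0.0], [0.957, -0.29, -0.0], [-0.0, 0.0, -1.0]]
contact_force: [-0.1, -0.2, -1.4]
width: 42.2
grasp_force: 30.0
```

Call:
play_rows(
  steps=[1, 0, 0, 0.001, 0, 1, 0, 0, 0.001, 0, 1, 0, 0, 0, 0, 1, 0, 0, 0, 0],
)

```text
time_s: 15.55
tcp_pos: [520.6, 27.7, 57.4]
eef_rot: [[0.29, 0.957, -0.0], [0.957, -0.29, -0.0], [-0.0, -0.0, -1.0]]
contact_force: [-0.4, 0.3, -1.6]
width: 42.1
grasp_force: 30.0
```

Call:
play_rows(
  steps=[1, 0, 0, 0.001, 0, 1, 0, 0, 0, 0, 1, 0, 0, 0, 0],
)

```text
time_s: 15.8
tcp_pos: [520.9, 27.7, 56.7]
eef_rot: [[0.29, 0.957, 0.001], [0.957, -0.29, -0.0], [0.0, 0.001, -1.0]]
contact_force: [0.3, -0.3, -0.3]
width: 42.2
grasp_force: 30.0
```

Call:
play_rows(
  steps=[1, 0, 0, 0.001, 0, 1, 0, 0, 0, 0, 1, 0, 0, 0, 0],
)

```text
time_s: 16.05
tcp_pos: [520.9, 27.8, 56.7]
eef_rot: [[0.29, 0.957, 0.001], [0.957, -0.29, -0.0], [0.0, 0.001, -1.0]]
contact_force: [-2.8, 0.0, 6.6]
width: 42.1
grasp_force: 30.0
```

The yellow jar is seated (6.6 N). Release, lift, then move over the plunger with the jaw shut.

Call:
play_rows(
  steps=[-0.5, 0, 0, 0, 0, -0.5, 0, 0, 0, 0, -0.5, 0, 0, 0, 0, -0.5, 0, 0, 0, 0, -0.5, 0, 0, 0, 0, -0.5, 0, 0, 0, 0],
)

```text
time_s: 16.55
tcp_pos: [520.6, 27.7, 55.2]
eef_rot: [[0.29, 0.957, -0.0], [0.957, -0.29, -0.0], [-0.0, -0.0, -1.0]]
contact_force: [0.2, -0.5, 0.9]
width: 70.5
grasp_force: 0.0
```

Call:
play_rows(
  steps=[-0.5, 0, 0, -0.01, 0, -0.5, 0, 0, -0.02, 0, -0.5, 0, 0, -0.025, 0, -0.5, 0, 0, -0.025, 0, -0.5, 0, 0, -0.025, 0, -0.5, 0, 0, -0.015, 0, 1, 0, 0, 0, 0, 1, 0, 0, 0, 0],
)

```text
time_s: 17.22
tcp_pos: [521.3, 27.7, 176.8]
eef_rot: [[0.29, 0.957, 0.003], [0.957, -0.29, -0.0], [0.001, 0.003, -1.0]]
contact_force: [0.3, -0.0, -1.3]
width: 60.5
grasp_force: 0.0
```

```bash
python3 go.py 544.1 103.2 100; python3 - <<'E'
from h import *
S=arm.snapshot("side")
print(blobs(S,(20,120,120),(32,255,255),(260,200,410,370)),blobs(S,(45,60,30),(80,255,255),(280,200,400,330)),blobs(S,(105,150,80),(125,255,255),(260,260,410,370)))
print(proj("side",[520.9,26.9,103]),proj("side",[497.7,-49.7,103]))
E
```

```text
t 17.22 tcp [521.33  27.71 176.82] yaw 1.277 tiltz [ 0. -0. -1.] F [ 0.3  -0.   -1.25] w 60.5 g 0.0
to [544.1, 103.2, 100.0] tool mm [78.8  -0.3  76.86]
[((np.float64(314.7), np.float64(300.4)), [305, 291, 21, 20, 362])] [((np.float64(338.0), np.float64(286.0)), [327, 277, 23, 17, 257])] [((np.float64(290.0), np.float64(316.6)), [282, 311, 18, 13, 176])]
[314.9  299.79] [337.42 283.46]
```

Both jars are upright where expected: yellow lid at (314.7,300.4), expected (314.9,299.8). Now over the plunger, down to TCP about 118.

Call:
play_rows(
  steps=[1, 0.03, 0, 0, 0, 1, 0.03, 0, 0, 0, 1, 0.0188, 0, 0, 0, 1, 0, 0, 0, 0, 1, 0, 0, 0.02, 0, 1, 0, 0, 0.02, 0, 1, 0, 0, 0.012, 0, 1, 0, 0, 0, 0],
)

```text
time_s: 17.93
tcp_pos: [540.3, 102.2, 118.4]
eef_rot: [[0.29, 0.957, -0.009], [0.957, -0.29, -0.001], [-0.004, -0.009, -1.0]]
contact_force: [-0.5, -0.2, 0.2]
width: 3.2
grasp_force: 0.0
```

Call:
play_rows(
  steps=[1, 0, 0, 0.003, 0, 1, 0, 0, 0, 0, 1, 0, 0, 0, 0, 1, 0, 0, 0, 0],
)

```text
time_s: 18.27
tcp_pos: [544.2, 103.0, 121.7]
eef_rot: [[0.29, 0.957, 0.002], [0.957, -0.29, 0.0], [0.001, 0.002, -1.0]]
contact_force: [0.3, -0.3, 0.3]
width: 0.3
grasp_force: 0.0
```

```bash
python3 go.py 544.1 103.2 100
```

```text
t 18.27 tcp [544.23 103.05 121.74] yaw 1.277 tiltz [ 0.  0. -1.] F [ 0.33 -0.27  0.31] w 0.3 g 0.0
to [544.1, 103.2, 100.0] tool mm [ 0.09 -0.22 21.74]
```

Call:
play_rows(
  steps=[1, 0, 0, 0.005, 0, 1, 0, 0, 0.005, 0, 1, 0, 0, 0.005, 0, 1, 0, 0, 0, 0, 1, 0, 0, 0, 0, 1, 0, 0, 0, 0],
)

```text
time_s: 18.77
tcp_pos: [544.2, 103.2, 106.2]
eef_rot: [[0.29, 0.957, 0.002], [0.957, -0.29, -0.0], [0.0, 0.002, -1.0]]
contact_force: [1.4, -0.8, 3.7]
width: 0.5
grasp_force: 2.0
```

Call:
play_rows(
  steps=[1, 0, 0, 0.002, 0, 1, 0, 0, 0.002, 0, 1, 0, 0, 0.002, 0, 1, 0, 0, 0, 0, 1, 0, 0, 0, 0, 1, 0, 0, 0, 0],
)

```text
time_s: 19.27
tcp_pos: [544.2, 103.2, 100.0]
eef_rot: [[0.29, 0.957, 0.002], [0.957, -0.29, 0.0], [0.001, 0.002, -1.0]]
contact_force: [1.7, -0.7, 5.0]
width: 0.4
grasp_force: 2.7
```

```bash
python3 go.py 544.1 103.2 100;python3 - <<'E'
from h import *
S=arm.snapshot("side")
print(blobs(S,(105,150,80),(125,255,255),(260,260,410,370)))
cv2.imwrite("pics/c6.png",cv2.resize(S[280:370,250:370],None,fx=6,fy=6,interpolation=2)[:,:,::-1])
E
```

```text
t 19.27 tcp [544.17 103.21 100.03] yaw 1.277 tiltz [ 0.  0. -1.] F [ 1.7  -0.71  5.01] w 0.4 g 2.7
to [544.1, 103.2, 100.0] tool mm [-0.03 -0.07  0.03]
[((np.float64(289.7), np.float64(323.7)), [282, 319, 17, 9, 98])]
```

View pics/c6.png

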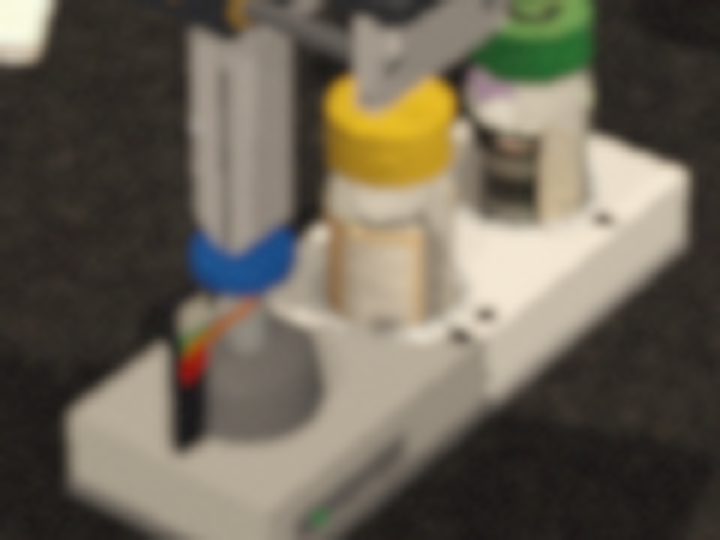

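The fingertips press the blue head at (crop 243,258) and both jars stand in their wells. The pointer slants down to the green part of the post, around (200,340). I hold and cross-check travel with a subpixel measurement and force readings.

Call:
play_rows(
  steps=[1, 0, 0, 0, 0, 1, 0, 0, 0, 0, 1, 0, 0, 0, 0, 1, 0, 0, 0, 0, 1, 0, 0, 0, 0, 1, 0, 0, 0, 0],
)

```text
time_s: 19.82
tcp_pos: [544.2, 103.2, 100.0]
eef_rot: [[0.29, 0.957, 0.002], [0.957, -0.29, -0.0], [0.001, 0.002, -1.0]]
contact_force: [2.4, 0.6, 5.7]
width: 0.7
grasp_force: 2.7
```

```bash
python3 - <<'E'
from h import *
S0=cv2.imread("pics/side0.png")[:,:,::-1].astype(float)
F=[];S=[]
for i in range(6):S.append(arm.snapshot("side").astype(float));F.append(arm.sense()["contact_force"][2])
S=np.mean(S,0);print("Fz",np.array(F))
# 'blueness' along columns of head: subpixel lower edge
def low(I):
    r=[]
    for x in range(286,295):
        b=I[300:345,x,2]-I[300:345,x,0];k=np.argmax(b);h=b[k]/2
        j=next(j for j in range(k,44) if b[j+1]<h);r.append(300+j+(b[j]-h)/(b[j]-b[j+1]))
    return np.array(r)
a,b=low(S0),low(S);print(a,b,np.median(b-a))
y0=proj("side",[544.1,103.4,98])[1]
for d in(8,10,12,14,16):print(d,proj("side",[544.1,103.4,98-d])[1]-y0)
E
```

```text
Fz [5.84 4.88 5.56 5.97 5.66 5.83]
[322.6  322.71 322.75 322.77 322.73 322.74 322.72 322.61 322.22] [327.82 327.94 328.08 328.18 328.15 328.06 327.99 327.73 327.26] 5.264043443425578
8 3.277651455338969
10 4.09351884509789
12 4.907972100847303
14 5.721013254994148
16 6.532644342469894
```

All three estimates give about 12 mm: image 12.9, force 10.5, kinematics 12. I hold there for more than two seconds.

Call:
play_rows(
  steps=[1, 0, 0, 0, 0, 1, 0, 0, 0, 0, 1, 0, 0, 0, 0, 1, 0, 0, 0, 0, 1, 0, 0, 0, 0, 1, 0, 0, 0, 0, 1, 0, 0, 0, 0, 1, 0, 0, 0, 0],
)

```text
time_s: 20.78
tcp_pos: [544.2, 103.2, 100.1]
eef_rot: [[0.29, 0.957, 0.002], [0.957, -0.29, -0.0], [0.001, 0.002, -1.0]]
contact_force: [1.1, -0.1, 4.7]
width: 0.6
grasp_force: 2.7
```

Call:
play_rows(
  steps=[1, 0, 0, 0, 0, 1, 0, 0, 0, 0, 1, 0, 0, 0, 0, 1, 0, 0, 0, 0, 1, 0, 0, 0, 0, 1, 0, 0, 0, 0, 1, 0, 0, 0, 0, 1, 0, 0, 0, 0],
)

```text
time_s: 21.45
tcp_pos: [544.2, 103.2, 100.0]
eef_rot: [[0.29, 0.957, 0.002], [0.957, -0.29, 0.0], [0.001, 0.002, -1.0]]
contact_force: [0.7, -0.6, 5.4]
width: 0.6
grasp_force: 2.7
```

Call:
play_rows(
  steps=[1, 0, 0, 0, 0, 1, 0, 0, 0, 0, 1, 0, 0, 0, 0, 1, 0, 0, 0, 0, 1, 0, 0, 0, 0, 1, 0, 0, 0, 0, 1, 0, 0, 0, 0, 1, 0, 0, 0, 0],
)

```text
time_s: 22.12
tcp_pos: [544.1, 103.2, 100.0]
eef_rot: [[0.29, 0.957, 0.002], [0.957, -0.29, -0.0], [0.001, 0.002, -1.0]]
contact_force: [1.4, -0.6, 5.1]
width: 0.5
grasp_force: 2.7
```

Call:
play_rows(
  steps=[1, 0, 0, 0, 0, 1, 0, 0, 0, 0, 1, 0, 0, 0, 0, 1, 0, 0, 0, 0, 1, 0, 0, 0, 0, 1, 0, 0, 0, 0, 1, 0, 0, 0, 0, 1, 0, 0, 0, 0],
)

```text
time_s: 22.78
tcp_pos: [544.2, 103.2, 100.0]
eef_rot: [[0.29, 0.957, 0.002], [0.957, -0.29, 0.0], [0.001, 0.002, -1.0]]
contact_force: [1.8, -0.9, 5.6]
width: 0.4
grasp_force: 2.7
```

```bash
python3 go.py && python3 -c "
from rig import arm
print(arm.job_done())"
```

```text
t 22.78 tcp [544.16 103.18 100.04] yaw 1.277 tiltz [ 0.  0. -1.] F [ 1.81 -0.9   5.56] w 0.4 g 2.7
the job is handed in; nothing more can be done
None
```

Job handed in at 22.8 s: the green jar stands in the one-dot well and the yellow in the two-dot well, and the arm is still holding the plunger about 12 mm down (half way), steady for over 3 s.

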